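Reload the till's receipt printer and hold its release bar forward

ROBOT

A 6-joint arm with a two-finger parallel gripper is mounted at the origin on the work surface. World frame = base frame: x ahead of the robot, y to its left, z up, the work surface at z = 0. Lengths are in mm, angles in rad, forces in N, time in s.
With the tool pointing down it reaches from about 300 to 775 mm from the base axis. Payload 14.6 kg.
Tool frame: the origin (TCP) lies between the finger pads; the fingertips stand 25 mm ahead of it and the grasp point (between the pads) lies 6 mm ahead of it; z points along the fingers, y is the line along which they close (so a half turn about z gives the same grasp; the last joint's range is limited). The gripper opens to 94 mm and grips with 3 to 60 N. Pads are 16 mm wide; open, the fingers measure 119 mm over their backs; the gripper's body (75 mm by 177 mm) begins 78 mm behind the grasp point.
Start: joints at [1.085, 0.3, 1.521, -0, 1.321, -0.067], TCP at [223.662, 502.459, 230.446] pointing down, gripper open.
Joint ranges: [-3.03, 3.03], [-0.79, 2.21], [0.23, 2.52], [-1.04, 4.18], [0, 3.07], [-2.55, 2.55]. Speed limits (rad/s): [2.22, 2.22, 2.57, 3.14, 3.14, 3.14].

INTERFACE

Orientations are given as [roll, pitch, yaw] about the fixed x, y, z axes, in that order (R = Rz(yaw) Ry(pitch) Rx(roll)).
In Python, from cell import manip gives the robot as it stands. The module is installed in compiled form; this text tells all that it offers.
- The arm moves only by the tool step_arm, never from a script. Its argument "series" is one flat list of numbers, 5 for each row, row after row: the shift along the world's x, y, z in mm, then the turn about the world's z in rad, then the closure, from 0 (fully open) to 1 (shut). In form: [dx, dy, dz, spin, jaw, dx, dy, dz, spin, jaw, ...]. A call has 1 to 20 rows; each row shifts and turns the commanded pose from where the row before left it; what a row does not reach is not made up. A row lasts 1/8 s, in which the tool goes at most 62.5 mm and 10.7 degrees, less where a joint would pass 70% of its speed; a pose out of reach is approached as far as the arm can. A call is refused whole if a number of a shift passes 62.5 or a number of a turn 0.188, either way. A call with a gripper value outside its range is refused whole. The fingers move at their own pace and stop on an object; "squeeze" is the grip in N (left out, the last holds). Time passes only in rows, so rows that do not move let the fingers close. It gives the time, the measured TCP pose, the force, the opening and the grip force at its end, in the units of the state.
- manip.read_state(): the state, without advancing time (a new reading comes with each control period).
- manip.camera(name): name is "side" or "top"; returns (picture, depth): 400x640x3 uint8, blue, green, red; 400x640 float32, mm along the optical axis (not along the pixel's ray), 0 where there is no reading.
- manip.camera_info(name): a dict with "fovy" (degrees; the focal length in pixels is half the picture's height over the tangent of half this angle, whatever the lens; pixels are square), "cx", "cy" (the principal point, pixels), "k1" (the pictures are not rectified: a ray, as slopes to the right and down, at radius r is drawn at 1 + k1 r^2 times it, then the intrinsics apply), "eye" and "orientation" of the camera in the world. Camera axes: x right, y down, z forward; pixel columns grow to the right and rows downward; lengths in mm; the calibration is good to about 2 mm. A picture is of the moment at which its call begins. camera_info takes no time and is no camera call.
- manip.sign_off(): hands the job in; it is judged then, once.
The state is a dict: "clock": time; "joints": joint angles; "qd": joint speeds; "effort": joint torques, N m; "eef_pos": TCP position; "eef_rot": TCP orientation; "wrist_force": force on the tool from outside, world axes, zero at the start; "moment": the same for the moment, N m; "finger_gap": finger opening in mm; "finger_force": force on a finger pad.
Only numpy, scipy, OpenCV 4.12 (cv2) and the standard library are available. Lean on these libraries where they do the work, as an engineer would, in place of code of your own. Each camera call takes 0.05 s, during which the arm holds its last target. There are 200 camera calls.

TASK

Reload the receipt printer: lift the spare paper roll out of its cradle and lay it down in the printer's open bay, axis across the printer, and let go of it. Then flip the red safety catch right over to the side, and only after that take the green bar, pull it forward towards the robot against its spring as far as it goes (or nearly), and finish while still holding it there with the gripper, so that a colleague can thread the paper. Leave everything else on the counter where it is, and do not force the bar while the catch still guards it.

Things in the scene. Friction and masses are not known exactly. Their poses are not given: they have to be found in the camera images.
- printer: black receipt printer, fixed to the counter, 210 (own x) x 170 (own y) x 110 mm high; origin at the centre of its underside; its own -x is its front and faces roughly towards the robot, its own y runs across, z up. In its top (z = 110 mm) near the front is a rectangular bay for the roll, 56 mm (x) by 68 mm (y) and 22 mm deep with a flat floor, so a seated roll stands 28 mm proud of the top. Behind the bay are the red catch and the release lever with the green bar
- bay_center (a point): fixed point of the printer where the centre of a seated roll belongs: on the middle of the bay, 25 mm above the bay floor and 3 mm above the printer's top; axes parallel to the printer's
- roll: loose white paper roll with a brown and black core, a rigid cylinder 50 mm in diameter and 58 mm long with flat ends, 0.09 to 0.14 kg; origin at its centre, own y along the roll's axis (horizontal; it may be turned about that axis). It is best taken by its two flat ends from above
- cradle: low aluminium cradle fixed to the counter, base 64 (own x) x 46 (own y) x 5 mm, with two 6 mm high ribs along y between which the roll rests; origin at the centre of its underside; the roll's axis lies along its y, overhanging the base by 6 mm at each end, roll centre 30 mm above the counter
- catch (a joint): angle of the red safety catch: 0 standing upright (guarding, starts at 0 to 0.15 rad), 1.5 rad lying flat over towards the printer's -y side (its stop). It is a light flap, stays wherever it is left (about 0.5 N at its top moves it), and stands 45 mm high, 28 mm long along the printer's x and 6 mm thick along y; a tongue on its rear side blocks the lever's right leg as long as it stands up. It turns about an axis along the printer's x
- catch_hinge (a point): fixed point of the printer on the catch's hinge axis, under the middle of the flap, 5 mm above the printer's top; axes parallel to the printer's
- catch_top (a point): middle of the upper edge of the red flap, 45 mm from the hinge axis; moves with the flap
- lever (a joint): angle of the release lever: 0 at rest (leaning 0.3 rad back from upright, towards the printer's +x), growing as the green bar is pulled forward towards the printer's -x; stop at 0.8 rad (leaning 0.5 rad forward). A spring returns it: about 2 N at the bar at rest, 8 N at the stop
- lever_hinge (a point): fixed point of the printer on the lever's hinge axis (which runs along the printer's y), midway between the two legs, 5 mm above the printer's top; axes parallel to the printer's
- grip_bar (a point): green round bar of the lever, 16 mm in diameter and 80 mm long, along the printer's y, carried at its ends by two thin steel legs (72 mm apart) that leave the middle 60 mm free below it; this point is the bar's middle, 75 mm from the lever's hinge axis; its y is the printer's y and it tilts with the lever. It can be pinched from above between fingers before and behind it, or hooked from behind
- coin_dish: loose shallow blue bowl, 110 mm across, 22 mm high; origin at the centre of its underside; not to be disturbed
- tub: loose brown jar, 68 mm across, 75 mm high; origin at the centre of its underside; not to be disturbed
- dropper: loose small white bottle, 28 mm across, 60 mm high; origin at the centre of its underside; not to be disturbed
- tin: loose flat round blue tin, 60 mm across, 20 mm high; origin at the centre of its underside; not to be disturbed
- mug: loose white mug, 76 mm across, 85 mm high, handle to its own +y; origin at the centre of its underside; not to be disturbed
- tape: loose clear ring of tape lying flat, 76 mm across, 24 mm high; origin at the centre of its underside; not to be disturbed
Not all that is in view belongs to the job. Leave any pink or purple look-alike of the roll alone.

How it is judged:
By the outcome, as a careful person would: the job done as asked, in the order asked, and still so for the second after the job is handed in, while the arm keeps its last pose, push and grip.
It also fails if it takes over 67 s, if anything falls off the work surface, if the arm or the gripper's body presses on something with over 40 N, if the wrist force passes 120 N, or if a joint passes its speed limit or range.

## Working session

There is one attempt and no reset: what is moved stays moved. The work goes in short steps, Python scripts to look and compute and a tool call to move; the robot and the scene stay as the last step left them, time stands still between calls to the robot, and variables do not carry over. Pictures are saved under pics/ and viewed, at most 10 in all, crops included, and the job is handed in when it is done.

Besides the shell and the picture viewer there is one more tool, called after "Call:" by a JSON object that holds its "api" and its "payload". step_arm: Moves the arm, as the interface text tells. Its arguments: {"type":"object","properties":{"series":{"type":"array"},"squeeze":{"type":"number"}},"required":["series"]}

```bash
mkdir -p pics; cat > h.py <<'E'
import numpy as np, cv2
from scipy.spatial.transform import Rotation as R
from cell import manip
def cam(n):
    i=manip.camera_info(n); f=200/np.tan(np.radians(i['fovy'])/2)
    o=np.array(i['orientation'],float)
    Rm=o if o.shape==(3,3) else R.from_euler('xyz',o).as_matrix()
    return i,f,Rm,np.array(i['eye'],float)
def slopes(n,u,v):
    i,f,_,_=cam(n)
    d=np.stack([(np.asarray(u,float)-i['cx'])/f,(np.asarray(v,float)-i['cy'])/f],-1)
    s=d.copy()
    for _ in range(20): s=d/(1+i['k1']*(s**2).sum(-1,keepdims=True))
    return s
def pts(n,u,v,depth):
    _,_,Rm,e=cam(n); s=slopes(n,u,v); z=np.asarray(depth,float)[...,None]
    return np.concatenate([s*z,z],-1)@Rm.T+e
def plane(n,u,v,h):
    _,_,Rm,e=cam(n); s=slopes(n,u,v)
    d=np.concatenate([s,np.ones(s.shape[:-1]+(1,))],-1)@Rm.T
    return e+d*((h-e[2])/d[...,2])[...,None]
E
python3 - <<'E'
from h import *
for n in('top','side'):
    p,d=manip.camera(n); cv2.imwrite(f'pics/{n}0.png',p); np.savez(f'{n}0.npz',p=p,d=d); print(manip.camera_info(n),(d>0).mean())
print(manip.read_state())
E
```

```text
{'fovy': 55.206386337300074, 'cx': 317.2242693646508, 'cy': 199.86120161242326, 'k1': 0.026731147879610565, 'eye': array([ 399.64761075,   34.67368746, 1140.50405141]), 'orientation': array([-3.01575771, -0.00551302, -1.54025205])} 0.995984375
{'fovy': 42.32653559801114, 'cx': 319.3094696069814, 'cy': 197.6786731157932, 'k1': -0.08441745904534796, 'eye': array([442.26471268, 993.70243107, 902.75907556]), 'orientation': array([-2.25896114, -0.01660008, -3.04302093])} 0.99603515625
{'clock': 0.1, 'joints': array([ 1.08536529e+00,  3.00407016e-01,  1.52152522e+00,  2.43685067e-05,
        1.32068973e+00, -6.66061378e-02]), 'qd': array([-5.29729579e-05, -4.50639386e-04, -1.49717193e-03, -2.50623637e-03,
        3.15686566e-04, -9.32527900e-04]), 'effort': array([-5.46117519e-05, -5.32640147e+01, -3.53289878e+01,  7.09247170e-02,
        2.33915064e-02, -1.35297710e-04]), 'eef_pos': array([223.58030317, 502.27592967, 229.94509758]), 'eef_rot': array([-3.14056720e+00, -9.20592697e-05,  2.72276167e+00]), 'wrist_force': array([0.61110563, 0.27078129, 0.07440997]), 'moment': array([-0.045427  ,  0.04822175,  0.01171215]), 'finger_force': 0.0, 'finger_gap': 93.71021804895697}
```

View pics/top0.png

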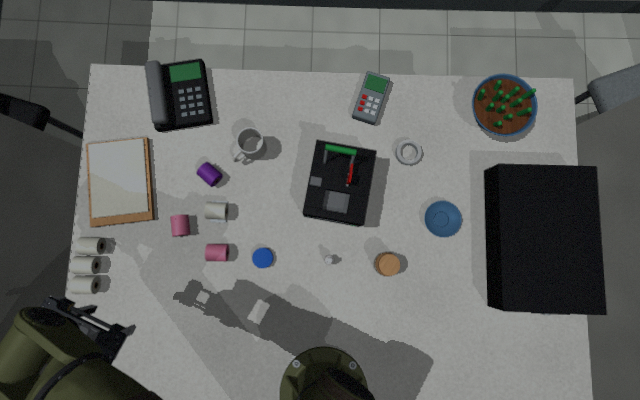

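View pics/side0.png

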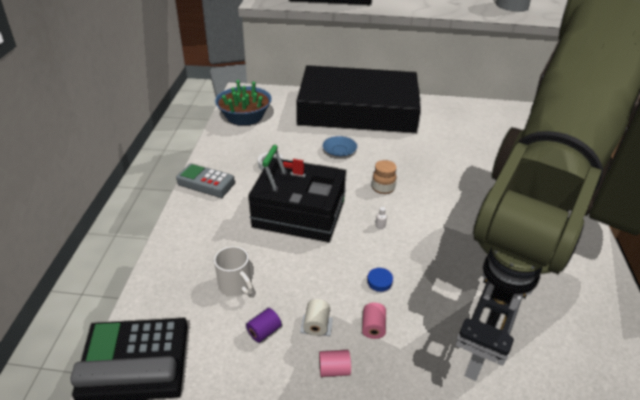

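Top view: candidates for the roll are white (216,211), three white ones at the table edge (90,245/265/285), pinks (180,225) and (217,253), and purple (209,174). I expect (216,211), at side (317,316), as it seems to sit on a cradle. The close crop should confirm that.

```bash
python3 - <<'E'
from h import *
t=np.load('top0.npz');s=np.load('side0.npz')
a=cv2.resize(t['p'][185:240,185:250],(390,330),interpolation=cv2.INTER_CUBIC)
b=cv2.resize(s['p'][285:340,285:350],(390,330),interpolation=cv2.INTER_CUBIC)
c=cv2.resize(t['p'][135:230,295:385],(360,260*380//260),interpolation=cv2.INTER_CUBIC)[:260]
c=cv2.resize(t['p'][135:230,295:385],(246,260),interpolation=cv2.INTER_CUBIC)
e=cv2.resize(s['p'][140:245,240:355],(285,260),interpolation=cv2.INTER_CUBIC)
o=np.zeros((590,780,3),np.uint8);o[:330,:390]=a;o[:330,390:]=b;o[330:,:246]=c;o[330:,250:535]=e
cv2.imwrite('pics/crop1.png',o)
V,U=np.mgrid[0:400,0:640]
T=pts('top',U,V,t['d']);S=pts('side',U,V,s['d'])
def rect(n,P,m,nm):
    m=cv2.morphologyEx(m.astype(np.uint8),cv2.MORPH_OPEN,np.ones((2,2)))
    k,l,st,_=cv2.connectedComponentsWithStats(m)
    for i in range(1,k):
        if st[i,4]>25:
            q=P[l==i]; r=cv2.minAreaRect(q[:,:2].astype(np.float32))
            print(n,nm,st[i],'rect',np.round(r[0],1),np.round(r[1],1),round(r[2],1),'z',np.round(np.percentile(q[:,2],[5,50,95]),1))
for n,P,p in(('top',T,t['p']),('side',S,s['p'])):
    hsv=cv2.cvtColor(p,cv2.COLOR_BGR2HSV);h,sa,v=[hsv[...,i].astype(int) for i in range(3)]
    box=(P[...,0]>350)&(P[...,0]<750)&(abs(P[...,1])<330)
    rect(n,P,box&(abs(h-60)<15)&(sa>110)&(v>50),'green')
    rect(n,P,box&((h<6)|(h>174))&(sa>150)&(v>60)&(P[...,2]>90),'red')
    rect(n,P,box&(abs(P[...,2]-110)<5),'ptop')
    near=(abs(P[...,0]-400)<90)&(abs(P[...,1]-240)<60)
    rect(n,P,near&(P[...,2]>35)&(P[...,2]<70),'roll')
    rect(n,P,box&(abs(P[...,2]-88)<5)&(v<200),'bayfloor')
print(T[211,216],S[316,317])
E
```

```text
top green [326 145  32  11 199] rect [549.3  16.9] [ 79.8 290.7] 67.9 z [109.7 193.1 197.3]
top red [348 165   6  19  64] rect [601.9 -56.4] [11.5 56.1] 79.6 z [109.4 144.6 162.5]
top ptop [ 304  140   74   86 3732] rect [553.4 -31.8] [182.7 324.1] 81.3 z [105.9 110.7 114.4]
top ptop [339 144  10   4  27] rect [671.5 -33. ] [26.  30.5] 81.1 z [109.1 112.3 193.1]
top roll [222 245   6  18  94] rect [375.7 291.4] [14.8 50.6] 81.2 z [17.8 44.2 51.7]
top bayfloor [324 191  27  23 450] rect [475. -12.] [ 66.7 164.1] 80.3 z [ 86.7  89.6 109.4]
side green [264 147  13  20 107] rect [ 662.  -123.3] [ 25.9 290. ] 6.7 z [110.2 190.9 196.1]
side red [285 161  20  14 192] rect [597.1 -67.6] [47.8 56.3] 1.7 z [111.7 137.3 153.2]
side ptop [ 249  158   99   55 2833] rect [571.4 380.3] [ 234.1 1231.7] 1.1 z [104.8 110.4 113.4]
side ptop [283 160  11   4  33] rect [617.3 -82.2] [25.  74.4] 9.8 z [107.7 112.6 150.1]
side roll [367 304  19   7  73] rect [376.8 296.5] [39.2 13.2] 3.2 z [35.8 46.7 50.5]
side bayfloor [310 182  23  14 227] rect [472.  466.9] [  54.9 1053.9] 6.2 z [ 86.9  89.7 110.7]
side bayfloor [250 202  83  17 243] rect [593.3  58.6] [ 17.3 206.5] 83.4 z [79.8 85.  90.3]
[496.16746929 319.11742802  55.7026937 ] [497.23105529 342.42815793  54.64072335]
```

View pics/crop1.png

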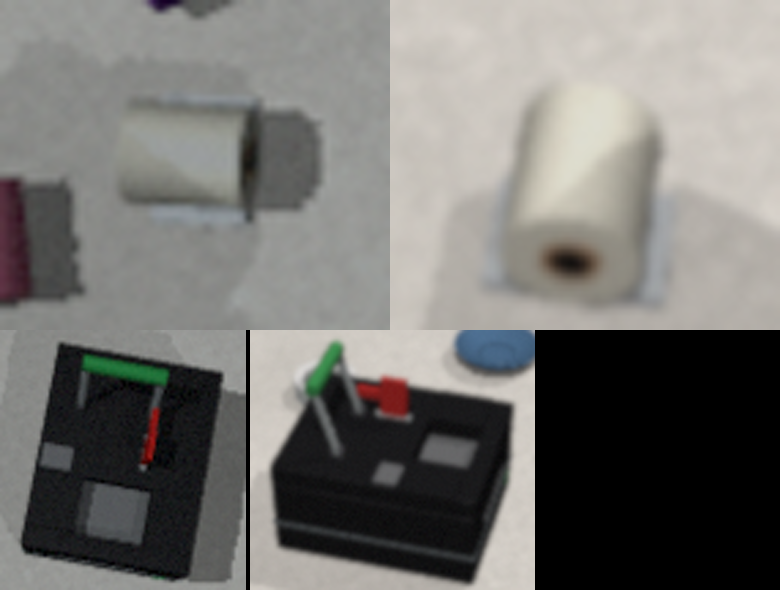

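The crop confirms it: the ivory roll with a brown/black core lies on a bright cradle base (top 216,211; side 317,316). Printer bay is at top (337,202), green bar (341,150), red catch (350,173). Next I'll refine these with robust fits.

```bash
cat > m.py <<'E'
from h import *
V,U=np.mgrid[0:400,0:640]
def rr(q):
    r=cv2.minAreaRect(q[:,:2].astype(np.float32)); return [np.round(r[0],1),np.round(r[1],1),round(r[2],1),len(q)]
def big(m):
    k,l,st,_=cv2.connectedComponentsWithStats(m.astype(np.uint8)); return l==1+np.argmax(st[1:,4])
E
python3 - <<'E'
from m import *
for n in('top','side'):
    z=np.load(n+'0.npz');p,d=z['p'],z['d'];P=pts(n,U,V,d)
    hsv=cv2.cvtColor(p,cv2.COLOR_BGR2HSV);h,sa,v=[hsv[...,i].astype(int) for i in range(3)]
    X,Y,Z=P[...,0],P[...,1],P[...,2]
    box=(X>440)&(X<720)&(Y>-180)&(Y<120)
    tp=big(box&(abs(Z-110)<4)); print(n,'top',rr(P[tp]))
    fl=big(box&(X<580)&(abs(Z-88.5)<4)&(Y<60)); print(n,'floor',rr(P[fl]),np.median(P[fl],0))
    g=big(box&(abs(h-60)<15)&(sa>110)&(v>50)&(Z>170)); q=P[g]; c=q.mean(0);print(n,'green',c,rr(q),'dir',np.linalg.svd(q-c)[2][0],np.percentile(Z[g],[2,50,98]))
    vv,uu=np.nonzero(big((abs(h-60)<15)&(sa>110)&(v>50)&(abs(U-310)<60)&(V>130)&(V<180)))
    print('   green plane190',rr(plane(n,uu,vv,190.)))
    r=box&((h<6)|(h>174))&(sa>150)&(v>60)&(Z>118)&(Z<165); q=P[r];print(n,'red',q.mean(0),rr(q),np.percentile(Z[r],[2,98]), 'top pts',q[q[:,2]>np.percentile(q[:,2],75)].mean(0))
    ro=(X>430)&(X<570)&(Y>270)&(Y<390)&(Z>28)&(Z<62)
    k,l,st,_=cv2.connectedComponentsWithStats(ro.astype(np.uint8))
    for i in range(1,k):
        if st[i,4]>60: q=P[l==i]; print(n,'obj',st[i],rr(q),q.mean(0)); t=q[q[:,2]>49]; print('   ridge',rr(t) if len(t)>5 else '',np.percentile(q[:,2],[50,98]))
    cr=(X>430)&(X<570)&(Y>270)&(Y<390)&(Z>3)&(Z<14); print(n,'cradle',rr(P[cr]))
E
```

```text
top top [array([584.8, -27. ]), array([170. , 210.7]), 81.2, 3650]
top floor [array([531.6, -18.9]), array([68. , 54.6]), 80.9, 444] [531.9066089  -19.39555545  89.2819773 ]
top green [651.32991349 -21.88619579 193.54365713] [array([652. , -22.3]), array([79.9, 14.8]), 80.9, 185] dir [-0.15830378 -0.98737808  0.00494269] [186.81151971 193.69873713 198.23689582]
   green plane190 [array([651.9, -21.6]), array([81.4, 16.2]), 80.8, 199]
top red [596.1055459  -50.82094427 150.3411346 ] [array([599.5, -52.1]), array([ 7.2, 49.8]), 79.8, 60] [127.08813178 163.87500315] top pts [589.40781438 -51.029503   162.14888675]
top obj [204 201  24  18 390] [array([501.4, 324.5]), array([61.4, 49.1]), 89.4, 390] [499.91148738 322.42612089  49.67457583]
   ridge [array([500.9, 324.7]), array([37.5, 60. ]), 1.3, 256] [51.800718   58.28378669]
top cradle [array([499.9, 330.1]), array([119.6, 138.5]), 89.9, 292]
side top [array([582.5, -24.3]), array([178.3, 211.1]), 81.6, 2778]
side floor [array([529. , -31.7]), array([49.3, 52.5]), 81.5, 226] [528.33236894 -32.5054018   89.47361629]
side green [649.8377069   -8.48557761 192.61304425] [array([648.7, -15.2]), array([74.7, 12.7]), 78.2, 106] dir [ 0.15853965  0.98631352 -0.04528605] [185.06893053 193.34913181 197.61132511]
   green plane190 [array([650.5, -16.2]), array([83.1, 15. ]), 83.6, 107]
side red [592.56804947 -47.49528674 140.17668749] [array([598.1, -49.1]), array([12.4, 53.3]), 79.3, 178] [120.37410869 157.89262145] top pts [589.60575678 -47.17032685 152.17471382]
side obj [303 299  27  32 681] [array([499.4, 326.7]), array([61.1, 49.8]), 89.2, 681] [498.42209882 333.07248885  47.06062413]
   ridge [array([498.6, 326.9]), array([60.7, 36.1]), 88.6, 353] [49.30753486 55.97195311]
side cradle [array([500.3, 332.3]), array([136.1, 109.9]), 1.4, 233]
```

Measurements agree across both views and with the given sizes:
- **Printer:** yaw ≈ -0.158, centre (584.8, -27).
- **Bay:** (531.5, -18.8).
- **Bar:** (651.5, -20), z ≈ 187.
- **Catch:** flap top near (590, -51), z ≈ 160.
- **Roll:** (500.2, 325.6), axis along y.

Next I'll go above the roll.

Call:
{"api": "step_arm", "payload": {"series": [34.6, -22.1, 0, 0.052, 0, 34.6, -22.1, 0, 0.052, 0, 34.6, -22.1, 0, 0.052, 0, 34.6, -22.1, 0, 0.052, 0, 34.6, -22.1, 0, 0.052, 0, 34.6, -22.1, 0, 0.052, 0, 34.6, -22.1, 0, 0.052, 0, 34.4, -22, 0, 0.055, 0, 0, 0, -40, 0, 0, 0, 0, -40, 0, 0, 0, 0, 0, 0, 0, 0, 0, 0, 0, 0], "squeeze": 20}}

```text
clock: 1.6
eef_pos: [500.7, 326.1, 152.1]
eef_rot: [3.141, 0.001, -3.141]
wrist_force: [-1.1, 0.3, 0.1]
finger_gap: 94.2
finger_force: 0.0
```

Call:
{"api": "step_arm", "payload": {"series": [0, 0, -30, 0, 0, 0, 0, -30, 0, 0, 0, 0, -20, 0, 0, 0, 0, -13, 0, 0, 0, 0, 0, 0, 0, 0, 0, 0, 0, 0]}}

```text
clock: 2.35
eef_pos: [500.8, 326.1, 58.7]
eef_rot: [3.141, 0.002, -3.141]
wrist_force: [0.4, -0.4, 0.1]
finger_gap: 93.7
finger_force: 0.0
```

```bash
python3 - <<'E'
from m import *
o=np.zeros((400,800,3),np.uint8)
p,d=manip.camera('side');o[:,:400]=cv2.resize(p[260:360,260:360],(400,400))
p,d=manip.camera('top');o[:,400:]=cv2.resize(p[160:260,160:260],(400,400))
cv2.imwrite('pics/g1.png',o); print(manip.read_state()['eef_pos'])
E
```

```text
[500.67175626 326.02849466  58.4947589 ]
```

View pics/g1.png

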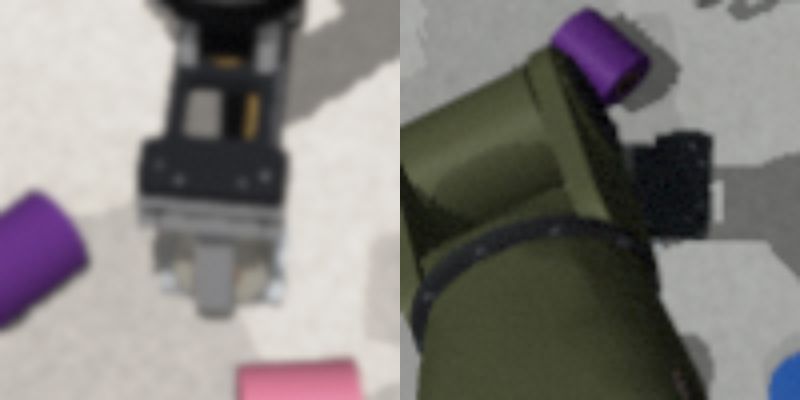

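The side view (left half) shows the near finger in front of the roll's end, well centred in x (finger at x≈215, roll from 165 to 265). The purple roll is clear. Now I'll close and lift.

Call:
{"api": "step_arm", "payload": {"series": [0, 0, 0, 0, 0.5, 0, 0, 0, 0, 0.7, 0, 0, 0, 0, 0.7, 0, 0, 0, 0, 0.7, 0, 0, 0, 0, 0.7, 0, 0, 0, 0, 0.7], "squeeze": 20}}

```text
clock: 3.2
eef_pos: [500.3, 325.8, 57.5]
eef_rot: [-3.142, 0.0, -3.141]
wrist_force: [0.7, 0.2, 0.6]
finger_gap: 58.3
finger_force: 19.9
```

Call:
{"api": "step_arm", "payload": {"series": [0, 0, 20, 0, 0.7, 0, 0, 40, 0, 0.7, 0, 0, 40, 0, 0.7, 0, 0, 40, 0, 0.7, 3, -35, 0, -0.016, 0.7, 3, -35, 0, -0.016, 0.7, 3, -35, 0, -0.016, 0.7, 3, -35, 0, -0.016, 0.7, 3, -35, 0, -0.016, 0.7, 3, -35, 0, -0.016, 0.7, 3, -35, 0, -0.016, 0.7, 3, -35, 0, -0.016, 0.7, 3, -35, 0, -0.016, 0.7, 4, -30, 0, -0.014, 0.7, 0, 0, 0, 0, 0.7, 0, 0, 0, 0, 0.7]}}

```text
clock: 5.2
eef_pos: [531.2, -18.7, 198.2]
eef_rot: [3.141, 0.001, 2.984]
wrist_force: [0.1, 0.3, -1.9]
finger_gap: 58.1
finger_force: 19.9
```

```bash
python3 - <<'E'
from m import *
p,d=manip.camera('side');P=pts('side',U,V,d);cv2.imwrite('pics/s2.png',cv2.resize(p[100:250,230:390],(640,600)))
X,Y,Z=[P[...,i] for i in range(3)]
hsv=cv2.cvtColor(p,cv2.COLOR_BGR2HSV)
m=(abs(X-531)<50)&(abs(Y+19)<60)&(Z>130)&(Z<175)&(hsv[...,2]>140)
m=big(m);print(rr(P[m]),P[m].mean(0),np.percentile(Z[m],[2,98]),np.percentile(X[m],[2,98]));print(manip.read_state()['eef_pos'],manip.read_state()['eef_rot'])
E
```

```text
[array([522.5,  12.5]), array([ 3.3, 10.4]), 75.4, 10] [522.13660952  13.037659   162.41052065] [156.42300948 167.78436867] [517.94936445 527.24355401]
[531.20527066 -18.47363497 197.99837695] [3.14142991e+00 4.65739755e-04 2.98454900e+00]
```

View pics/s2.png

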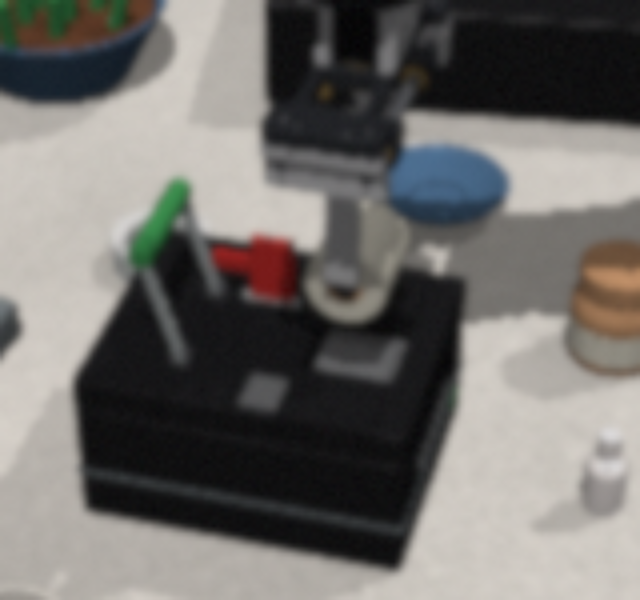

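The side crop shows the held roll above the bay, level, with the finger tip at its centre and the catch clear behind it. Lowering now.

Call:
{"api": "step_arm", "payload": {"series": [0, 0, -20, 0, 0.7, 0, 0, -15, 0, 0.7, 0, 0, -10, 0, 0.7, 0, 0, -6, 0, 0.7, 0, 0, -3, 0, 0.7, 0, 0, -1, 0, 0.7, 0, 0, 0, 0, 0.7]}}

```text
clock: 6.12
eef_pos: [531.4, -19.3, 142.7]
eef_rot: [-3.142, 0.0, 2.984]
wrist_force: [-0.3, -0.7, -1.5]
finger_gap: 57.7
finger_force: 19.9
```

Call:
{"api": "step_arm", "payload": {"series": [0, 0, -1, 0, 0.7, 0, 0, -0.7, 0, 0.7, 0, 0, 0, 0, 0.34, 0, 0, 0, 0, 0.3, 0, 0, 0, 0, 0.2, 0, 0, 0, 0, 0.15, 0, 0, 0, 0, 0.15]}}

```text
clock: 7.0
eef_pos: [531.3, -19.2, 140.8]
eef_rot: [3.142, 0.0, 2.984]
wrist_force: [-1.0, -0.8, -0.1]
finger_gap: 79.7
finger_force: 0.0
```

Call:
{"api": "step_arm", "payload": {"series": [0, 0, 10, 0, 0.15, 0, 0, 30, 0, 0.15, 0, 0, 30, 0, 0.5, 0, 0, 30, 0, 1, 21, 1, 0, 0, 1, 21, 1, 0, 0, 1, 21, 1, 0, 0, 1, 0, 0, 0, 0, 1, 0, 0, 0, 0, 1, 0, 0, 0, 0, 1]}}

```text
clock: 8.25
eef_pos: [593.8, -16.3, 241.2]
eef_rot: [3.142, 0.0, 2.984]
wrist_force: [-0.2, 0.4, 0.7]
finger_gap: 3.2
finger_force: 0.0
```

```bash
python3 - <<'E'
from m import *
p,d=manip.camera('side');P=pts('side',U,V,d);cv2.imwrite('pics/s3.png',cv2.resize(p[100:250,230:390],(640,600)))
X,Y,Z=[P[...,i] for i in range(3)]
m=big((abs(X-531)<50)&(abs(Y+19)<60)&(Z>116)&(Z<145)&(p.min(-1)>110));print(rr(P[m]),P[m].mean(0),np.percentile(Z[m],[2,98]))
print(manip.read_state()['eef_pos'],manip.read_state()['finger_gap'])
E
```

```text
[array([529.8, -16.5]), array([65.5, 47. ]), 79.6, 360] [527.86721893 -10.92745787 131.78221965] [118.40157707 140.02747557]
[593.84885477 -16.27007089 241.15239292] 1.6358075647973895
```

View pics/s3.png

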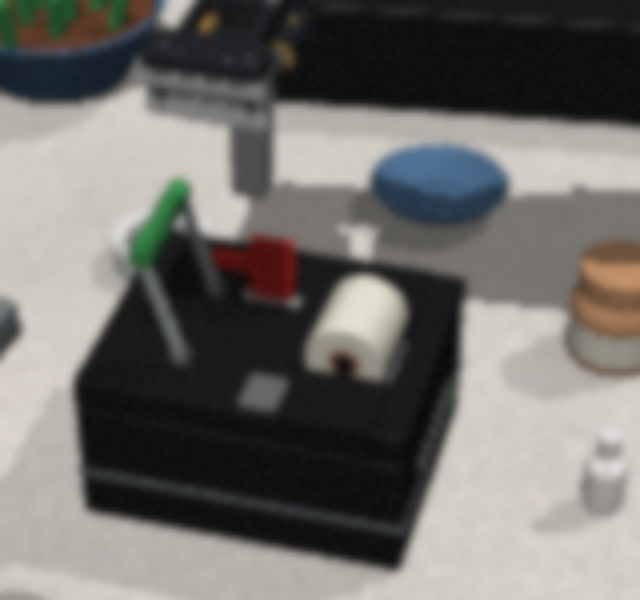

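The roll is seated in the bay: top at z≈140, end face at crop (345,365), axis across. The bar and catch are untouched and the closed gripper is above and to the +y side of the catch. Lowering, then pushing the catch towards -y.

Call:
{"api": "step_arm", "payload": {"series": [0, 0, -25, 0, 1, 0, 0, -25, 0, 1, 0, 0, -26, 0, 1, -1.6, -9.9, 0, 0, 1, -1.6, -9.9, 0, 0, 1, -1.6, -9.9, 0, 0, 1, -1.6, -9.9, 0, 0, 1, -1.6, -9.9, 0, 0, 1, -1.6, -9.9, -8, 0, 1, -1.6, -9.9, -6, 0, 1, 0, 0, -3, 0, 1, 0, 0, 0, 0, 1]}}

```text
clock: 9.8
eef_pos: [583.0, -85.4, 147.4]
eef_rot: [3.142, -0.001, 2.984]
wrist_force: [-0.6, 0.4, -0.6]
finger_gap: 0.6
finger_force: 0.0
```

Call:
{"api": "step_arm", "payload": {"series": [0, 0, -1, 0, 1, 0, 0, -1, 0, 1, 0, 0, -0.5, 0, 1, 0, 0, 0, 0, 1]}}

```text
clock: 10.3
eef_pos: [583.3, -85.4, 145.8]
eef_rot: [3.142, 0.001, 2.984]
wrist_force: [-1.7, 1.6, 4.1]
finger_gap: 0.3
finger_force: 2.6
```

Upward contact of 4 N at tip z≈121, so the flap is flat on its stop. Now I'll lift, turn a quarter, open, and check.

Call:
{"api": "step_arm", "payload": {"series": [0, 0, 30, 0, 1, 0, 0, 45, 0, 1, 0, 0, 45, 0, 0.8, 0, 0, 0, -0.175, 0.5, 0, 0, 0, -0.175, 0.4, 0, 0, 0, -0.175, 0.4, 7, 7, 0, -0.175, 0.4, 10, 9, 0, -0.175, 0.4, 10, 9, 0, -0.175, 0.4, 10, 9, 0, -0.175, 0.4, 10, 9, 0, -0.175, 0.4, 10, 9, 0, -0.171, 0.4, 10.7, 12.4, 0, 0, 0.4, 0, 0, 0, 0, 0.4, 0, 0, 0, 0, 0.4]}}

```text
clock: 12.18
eef_pos: [650.6, -21.3, 265.2]
eef_rot: [-3.141, 0.0, 1.415]
wrist_force: [0.4, -0.3, 0.4]
finger_gap: 56.4
finger_force: 0.0
```

```bash
python3 - <<'E'
from m import *
p,d=manip.camera('side');P=pts('side',U,V,d);cv2.imwrite('pics/s4.png',cv2.resize(p[100:250,230:390],(640,600)))
X,Y,Z=[P[...,i] for i in range(3)]
hsv=cv2.cvtColor(p,cv2.COLOR_BGR2HSV);h,sa,v=[hsv[...,i].astype(int) for i in range(3)]
box=(X>440)&(X<720)&(Y>-180)&(Y<120)
r=box&((h<6)|(h>174))&(sa>150)&(v>60)&(Z>112);print('red',rr(P[r]),np.percentile(Z[r],[2,50,98]))
g=box&(abs(h-60)<15)&(sa>110)&(v>50)&(Z>170)&(Z<205);print('green',rr(P[g]),P[g].mean(0),np.percentile(Z[g],[2,50,98]))
s=manip.read_state();print(s['eef_pos'],s['eef_rot'],s['finger_gap'])
E
```

```text
red [array([596.3, -70.5]), array([44.1, 57.9]), 89.8, 157] [112.37444702 119.88097587 124.13603052]
green [array([649.2, -17. ]), array([74.2, 12.2]), 80.2, 109] [649.63349746 -10.18200612 192.12943451] [185.68969533 192.68870572 196.64713563]
[650.57442813 -21.44623681 265.27824212] [3.14158987e+00 3.99259250e-05 1.41425392e+00] 56.37008151581042
```

View pics/s4.png

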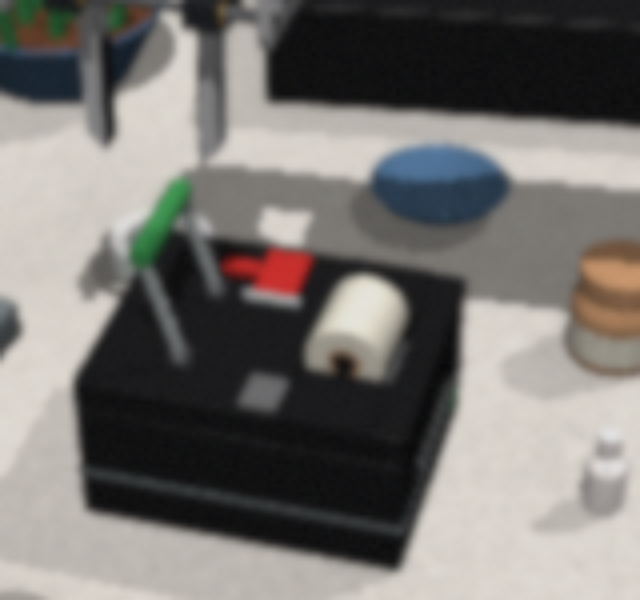

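The side crop shows the catch lying flat at (285,270), z≈120. The roll is in place and the fingers stand before and behind the bar. Descending and pinching.

Call:
{"api": "step_arm", "payload": {"series": [0, 0, -25, 0, 0.4, 0, 0, -25, 0, 0.4, 0, 0, -15, 0, 0.4, 0, 0, -7, 0, 0.4, 0, 0, 0, 0, 0.4, 0, 0, 0, 0, 0.8, 0, 0, 0, 0, 1, 0, 0, 0, 0, 1, 0, 0, 0, 0, 1, 0, 0, 0, 0, 1], "squeeze": 30}}

```text
clock: 13.48
eef_pos: [651.0, -21.2, 193.4]
eef_rot: [3.141, -0.0, 1.413]
wrist_force: [2.0, -0.5, -0.9]
finger_gap: 14.9
finger_force: 30.0
```

Call:
{"api": "step_arm", "payload": {"series": [-7.2, 1.1, 1.9, 0, 1, -7.3, 1.2, 1.1, 0, 1, -7.4, 1.2, 0.4, 0, 1, -7.4, 1.2, -0.4, 0, 1, -7.3, 1.2, -1.1, 0, 1, 0, 0, 0, 0, 1]}}

```text
clock: 14.22
eef_pos: [615.4, -15.3, 197.2]
eef_rot: [3.136, -0.0, 1.413]
wrist_force: [6.3, -0.3, 8.4]
finger_gap: 15.1
finger_force: 30.0
```

Call:
{"api": "step_arm", "payload": {"series": [-3.6, 0.6, 1, 0, 1, -3.6, 0.6, 0, 0, 1, -3.5, 0.6, -1, 0, 1, -3.5, 0.6, -1.3, 0, 1, -3.4, 0.5, -1.5, 0, 1, 0, 0, 0, 0, 1]}}

```text
clock: 14.98
eef_pos: [597.9, -12.6, 193.5]
eef_rot: [3.136, -0.0, 1.413]
wrist_force: [9.3, -1.8, 1.5]
finger_gap: 15.2
finger_force: 30.0
```

Call:
{"api": "step_arm", "payload": {"series": [-1.5, 0.2, -0.8, 0, 1, -1.5, 0.2, -0.8, 0, 1, -1, 0.2, -0.5, 0, 1, 0, 0, 0, 0, 1, 0, 0, 0, 0, 1]}}

```text
clock: 15.6
eef_pos: [594.4, -12.0, 192.0]
eef_rot: [3.135, -0.0, 1.413]
wrist_force: [10.4, -1.3, 4.9]
finger_gap: 15.2
finger_force: 30.0
```

Call:
{"api": "step_arm", "payload": {"series": [-1, 0.2, -0.3, 0, 1, -0.8, 0.1, -0.3, 0, 1, 0, 0, 0, 0, 1, 0, 0, 0, 0, 1]}}

```text
clock: 16.1
eef_pos: [593.6, -11.9, 191.7]
eef_rot: [3.132, -0.0, 1.413]
wrist_force: [18.6, -3.3, 2.6]
finger_gap: 14.9
finger_force: 30.0
```

```bash
python3 - <<'E'
from m import *
p,d=manip.camera('side');P=pts('side',U,V,d);cv2.imwrite('pics/s5.png',cv2.resize(p[100:250,230:390],(640,600)))
X,Y,Z=[P[...,i] for i in range(3)]
hsv=cv2.cvtColor(p,cv2.COLOR_BGR2HSV);h,sa,v=[hsv[...,i].astype(int) for i in range(3)]
g=(X>540)&(X<700)&(abs(Y)<90)&(abs(h-60)<15)&(sa>110)&(v>50)&(Z>150)&(Z<215);print('green',rr(P[g]),P[g].mean(0),np.percentile(Z[g],[2,50,98]))
s=manip.read_state();print(s['eef_pos'],s['finger_force'],s['wrist_force'],s['moment'],s['clock'])
E
```

```text
green [array([595.5,   4.1]), array([50.6, 12.1]), 87.2, 79] [595.45571711   9.76575694 186.57452967] [177.37569092 187.50103645 191.29440541]
[593.57814893 -11.91352455 191.78381898] 30.00055432319641 [18.27754659 -3.15413986  3.2078903 ] [-0.61625322 -3.61187403  0.0422872 ] 16.15
```

View pics/s5.png

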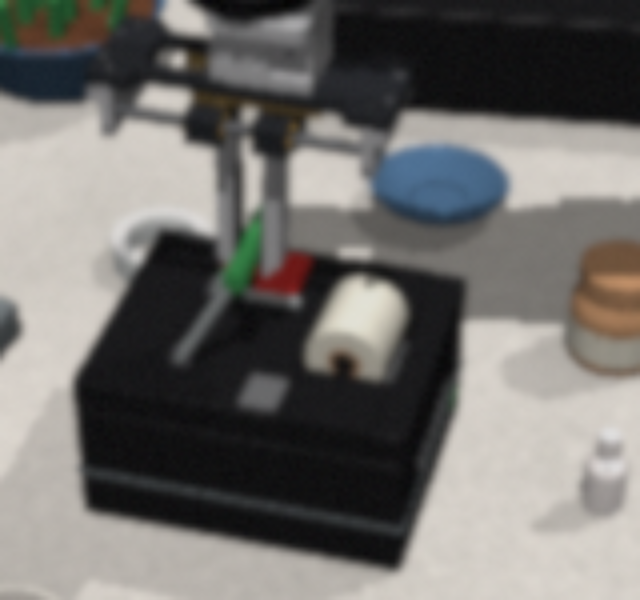

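The side crop shows the green bar pinched at (245,255) with the lever leaning forward. Force jumped from 10 to 18 N over the last 0.8 mm, so it is on its stop. The roll is seated and the catch flat, so I'm handing in.

```bash
python3 -c "
from cell import manip
print(manip.sign_off())"
```

```text
the job is handed in; nothing more can be done
None
```

The job is handed in at about 16 s of the 67 s limit: the roll lies seated in the bay, the red catch is flat over to its stop, and the gripper is holding the green bar fully forward; the hand-in call gave no verdict.

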